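Clamp the glued harmonica in the repair press

ROBOT

A 6-joint arm with a two-finger parallel gripper is mounted at the origin on the work surface. World frame = base frame: x ahead of the robot, y to its left, z up, the work surface at z = 0. Lengths are in mm, angles in rad, forces in N, time in s.
With the tool pointing down it reaches from about 250 to 725 mm from the base axis. Payload 9.7 kg.
Tool frame: the origin (TCP) lies between the finger pads; the fingertips stand 22 mm ahead of it and the grasp point (between the pads) lies 3 mm ahead of it; z points along the fingers, x is the direction in which the jaws open and shut, and the axes are right-handed (so a half turn about z gives the same grasp; the last joint's range is limited). The gripper opens to 85 mm and grips with 20 to 120 N. Pads are 22 mm wide; open, the fingers measure 114 mm over their backs; the gripper's body (76 mm by 85 mm) begins 54 mm behind the grasp point. The pads swing forward as they close: fully open they stand 13 mm farther back than shut.
Start: joints at [-1.169, 0.087, 0.176, 1.66, 0, 1.571], TCP at [215.089, -506.195, 253.284] pointing down, gripper open.
Joint ranges: [-3.13, 3.13], [-0.85, 1.81], [-1.15, 1.24], [-2.2, 2.28], [-1.44, 1.52], [-3.14, 3.14]. Speed limits (rad/s): [2.22, 2.22, 2.57, 3.14, 3.14, 3.14].

INTERFACE

Orientations are given as a rotation vector (axis times angle).
In Python, from rig import arm, cams, ticket, spotter gives the robot as it stands.
- The arm moves only by the tool carry_out, never from a script. Its argument "steps" is a list that holds one entry, the list of rows, each a list of 5 numbers: the gripper command: -1 is fully open, 1 is shut, values between are in proportion, then the shift along the world's x, y, z in mm, then the turn about the world's z in rad. In form: [[[hand, x, y, z, turn], ...]]. A call has 1 to 20 rows; each row shifts and turns the pose as measured when the row begins; what a row does not reach is not made up. A row lasts 1/12 s, in which the tool goes at most 41.7 mm and 7.16 degrees, less where a joint would pass 70% of its speed; a pose out of reach is approached as far as the arm can. A call with a gripper value outside its range is refused whole. The fingers move at their own pace and stop on an object; the grip force is fixed at half the most. Time passes only in rows, so rows that do not move let the fingers close. It gives the time, the measured TCP pose, the force and the opening at its end, in the units of the state.
- arm.state(): the state, without advancing time (a new reading comes with each control period).
- cams.capture(name): name is "scene" or "top" or "wrist"; returns the picture (420x560x3 uint8, red, green, blue); there is no depth.
- cams.get_calibration(name): a dict with "vfov" (degrees; the focal length in pixels is half the picture's height over the tangent of half this angle, whatever the lens; pixels are square), "cx", "cy" (the principal point, pixels), "R" (3x3) and "t" (3): a world point X has camera coordinates R X + t; the wrist camera has in their place "tool_from_camera" (4x4, takes a point from camera to tool coordinates, whose origin is the TCP and whose axes are the tool frame's). Camera axes: x right, y down, z forward; pixel columns grow to the right and rows downward; lengths in mm; the calibration is good to about 2 mm. The wrist camera is an equidistant fisheye: a pixel r from the principal point sees the ray r / f radians off the axis. A picture is of the moment at which its call begins: read the wrist's pose just before it. get_calibration takes no time and is no camera call.
- ticket.finish_job(): hands the job in, once; it reports no verdict.
Trained networks look in the newest picture that a camera, given by its name, has taken for a name from the list of things; names that differ only in an ending like _2 or _b are one class to them, and where a whole thing is asked for, a point or a joint stands for the part that bears it (a point fixed in the world has none). Each returns a list of dicts, best first, with "p" (0 to 1); they miss things now and then, are a little off and sometimes report something else, mostly with a low value. They report only what shows in the picture. A call takes as long as a camera call. They do not tell look-alikes from the thing itself.
- spotter.boxes_of(name, camera): "rect" ([centre column, centre row, width, height] in pixels, round what is visible of it).
The state is a dict: "time_s": time; "joint_pos": joint angles; "qd": joint speeds; "joint_torque": joint torques, N m; "eef_pos": TCP position; "ee_rot": TCP orientation; "contact_force": force on the tool from outside, world axes, zero at the start; "wrist_torque": the same for the moment, N m; "finger_gap": opening from 0.0 (shut) to 1.0 (fully open).
Only numpy, scipy, OpenCV 4.12 (cv2) and the standard library are available. Lean on these libraries where they do the work, as an engineer would, in place of code of your own. Each camera call takes 0.05 s, during which the arm holds its last target.

TASK

The long harmonica lies in the wooden cradle of the small screw press, not yet pushed in. Slide it along the cradle until it is fully home against the end stop, then turn the press's T-bar knob clockwise until the foot just touches the harmonica and give it one further quarter turn, no more, and let go. Push gently and leave everything else on the ledge where it is.

Things in the scene. Friction and masses are not known exactly. Their poses are not given: they have to be found in the camera images.
- press: Small fixed grey screw press. Origin: middle of its base's underside, on the screw's vertical axis; x runs along the cradle towards its end stop, z up. Base 150 x 112 x 12 mm. Two 14 mm posts, 44 mm either side (y), carry a crossbeam. The screw runs through the beam, with its T-bar knob on top and a 27 mm round spring foot below, over the harmonica.
- beam_top (a point): Middle of the top of the press's crossbeam (30 x 112 mm, 105 mm above the ledge). Below it the foot hangs 2 to 5 mm over the harmonica at the start: different each time, not measured, to be felt. At the touch the spring foot bears with some 10 N almost at once; a quarter turn further it bears with about 16.7 N (0.08 N per degree). The press holds its load when let go.
- knob_grip (a point): Centre of the knob, a black level bar 90 x 10 x 16 mm (long along x) across the screw's axis, at first 142 mm above the ledge. Clockwise from above closes the press and sinks the knob 12 mm per turn. While moving it takes 0.04 N m before the touch; the foot rubs on the harmonica, so it jumps to about 0.2 at the touch and climbs to about 0.3 N m over the quarter turn; it eases when stopped.
- cradle: Fixed wooden cradle under the screw. Origin: middle of its underside, on the screw's axis; x points to the end stop. Its channel along x is 31 mm wide, floor 24 mm above the origin, walls 10 mm above the floor, open at -x (floor from x = -70 mm). The stop's cork face is at x = +82.5 mm, 18 mm high. The cradle's height differs by some mm each time.
- harmonica_mid (a point): Centre of the long harmonica, 165 x 28 x 26 mm (x along its length, z up), 0.2 kg, steel covers on wood, loose in the cradle's channel; it starts 30 to 50 mm short of home. Home: its far end against the stop, its centre then on the screw's axis. Its near (-x) end is free to be pushed.
- harmonica: The same long harmonica; origin at the middle of its underside.
- harmonica2: Bystander: short harmonica, 102 x 26 x 20 mm, lying in the case; origin at the middle of its underside.
- peg: Bystander: bamboo tuning peg, 100 mm long, lying beside the press; origin under its middle.
- clothespin: Bystander: white plastic clothespin, 72 x 16 x 10 mm, lying beside the press; origin under its middle.
- jar: Bystander: small closed glass jar, 52 mm across, 65 mm high; origin under its middle.
- dispenser: Bystander: clear acrylic pick dispenser, 60 x 50 mm, 90 mm high; origin under its middle.
- driver: Bystander: screwdriver, 160 mm long, lying on the ledge.
- case: Bystander: open aluminium case, 100 x 190 x 35 mm, fixed, its hinged lid standing open at its far side; origin under its middle.
Things that resemble listed ones, but are neither listed nor needed, are in the scene too. Of the things that look like the press, take the one that is farthest from the robot's base at the start.

How it is judged:
By the outcome, as a careful person would: the job done as asked, in the order asked, and still so for the second after the job is handed in, with the robot touching nothing.
It also fails if it takes over 56 s, if anything falls off the work surface, if the arm or the gripper's body presses on something with over 40 N, if the wrist force passes 120 N, or if a joint passes its speed limit or range.

## Working session

There is one attempt and no reset: what is moved stays moved. The work goes in short steps, Python scripts to look and compute and a tool call to move; the robot and the scene stay as the last step left them, time stands still between calls to the robot, and variables do not carry over. Pictures are saved under pics/ and viewed, and the job is handed in when it is done.

Besides the shell and the picture viewer there is one more tool, called after ">>>" as a command line: name --argument value ..., lists and objects as JSON in quotes. carry_out: Moves the arm, as the interface text tells. Its arguments: {"type":"object","properties":{"steps":{"type":"array"}},"required":["steps"]}

```bash
ls; mkdir -p pics
python3 - <<'E'
from rig import arm,cams,ticket,spotter
import cv2,numpy as np
s=arm.state();print({k:np.round(v,3).tolist() for k,v in s.items()})
for n in("scene","top","wrist"):
    im=cams.capture(n);cv2.imwrite(f"pics/{n}0.png",im[:,:,::-1]);c=cams.get_calibration(n);print(n,c)
    for t in("press","knob_grip","harmonica","cradle"):
        print(t,[(np.round(d['rect']).tolist(),round(d['p'],2)) for d in spotter.boxes_of(t,n)][:5])
E
```

```text
pics
{'time_s': 0.0, 'joint_pos': [-1.169, 0.087, 0.175, 1.66, 0.0, 1.571], 'qd': [0.001, -0.002, 0.001, 0.002, 0.001, -0.002], 'joint_torque': [0.003, -52.04, 46.48, 0.017, 0.0, 0.0], 'eef_pos': [215.012, -506.02, 252.585], 'ee_rot': [-2.619, 1.733, 0.002], 'contact_force': [0.176, 0.105, 0.19], 'wrist_torque': [-0.025, -0.028, -0.004], 'finger_gap': 1.002}
scene {'vfov': 53.12723945461995, 'cx': 284.30256330538236, 'cy': 209.1661188511118, 'R': array([[-1.32285422e-01,  9.91211548e-01,  4.83380305e-04],
       [ 7.54146491e-01,  1.00963565e-01, -6.48898628e-01],
       [-6.43244617e-01, -8.54752890e-02, -7.60874718e-01]]), 't': array([  39.51818262, -340.81786203, 1385.86890926])}
press [([426.0, 183.0, 56.0, 78.0], 0.92), ([325.0, 195.0, 52.0, 76.0], 0.57), ([457.0, 263.0, 101.0, 105.0], 0.39)]
knob_grip [([265.0, 242.0, 25.0, 45.0], 0.86), ([331.0, 177.0, 37.0, 40.0], 0.68), ([430.0, 162.0, 24.0, 39.0], 0.63)]
harmonica [([441.0, 267.0, 24.0, 41.0], 0.67), ([269.0, 249.0, 15.0, 62.0], 0.57)]
cradle [([263.0, 287.0, 25.0, 48.0], 0.74)]
top {'vfov': 44.32268716146745, 'cx': 273.595
[... 466 characters left out ...]
29.0], 0.49)]
harmonica [([142.0, 202.0, 10.0, 30.0], 0.76), ([280.0, 194.0, 14.0, 56.0], 0.74)]
cradle [([278.0, 174.0, 16.0, 56.0], 0.84), ([140.0, 201.0, 10.0, 32.0], 0.32)]
wrist {'vfov': 65.70646984690485, 'cx': 280.3920335152244, 'cy': 213.1588551525882, 'tool_from_camera': array([[ 9.99999476e-01, -9.30848082e-04, -4.26436100e-04,
         5.32309328e-01],
       [ 1.01873190e-03,  9.46274593e-01,  3.23362578e-01,
        -8.34442350e+01],
       [ 1.02524212e-04, -3.23362843e-01,  9.46275045e-01,
        -1.20625433e+02],
       [ 0.00000000e+00,  0.00000000e+00,  0.00000000e+00,
         1.00000000e+00]])}
press []
knob_grip []
harmonica [([197.0, 21.0, 52.0, 41.0], 0.37)]
cradle []
```

```bash
cd pics; python3 -c "
import cv2
for n,(a,b,c,d) in (('scene0',(100,380,200,500)),('top0',(120,330,100,380))):
    im=cv2.imread(n+'.png')[a:b,c:d];k=800/im.shape[1];k=min(k,600/im.shape[0]);print(k);cv2.imwrite(n+'c.png',cv2.resize(im,None,fx=k,fy=k,interpolation=cv2.INTER_CUBIC))
"
```

```text
2.142857142857143
2.857142857142857
```

View pics/scene0c.png

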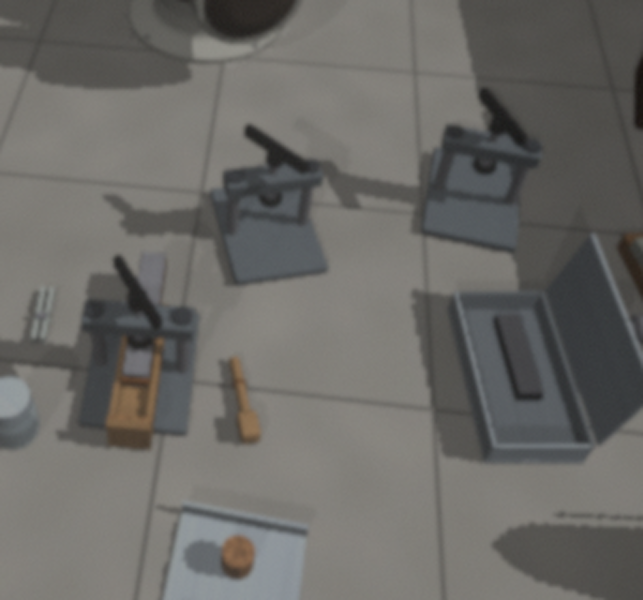

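View pics/top0c.png

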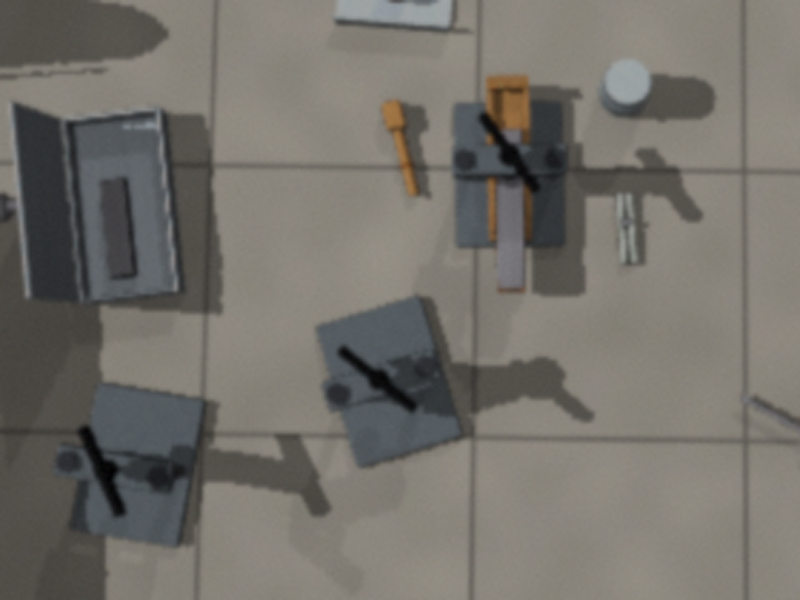

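View pics/scene0.png

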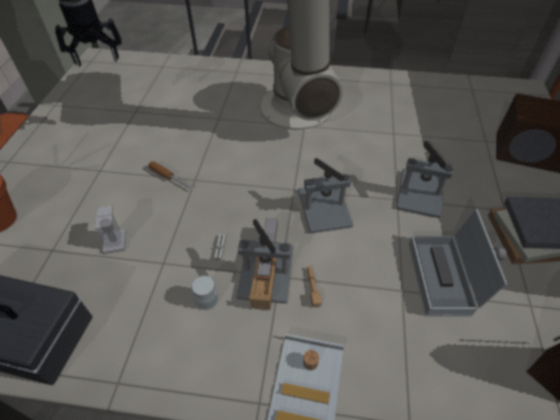

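Three presses show in the scene view: A at (265,262), B at (325,195) and C at (426,183). A is farthest from the robot base, which stands at the top at about (305,100). It also holds the cradle and harmonica, so it is the target. Next I'll localise A more exactly.

```bash
cat > h.py <<'E'
import numpy as np,cv2
from scipy.spatial.transform import Rotation as Ro
H,W=420,560
def ray(cal,uv,pose=None):
    f=H/2/np.tan(np.radians(cal['vfov'])/2)
    d=np.array([(uv[0]-cal['cx'])/f,(uv[1]-cal['cy'])/f])
    if 'R' in cal:
        v=np.array([d[0],d[1],1.]);R=np.array(cal['R']);return -R.T@cal['t'],R.T@v/np.linalg.norm(v)
    r=np.hypot(*d);v=np.array([*(d/r*np.sin(r)),np.cos(r)]) if r>1e-9 else np.array([0,0,1.])
    T=np.array(cal['tool_from_camera']);p,rv=pose;R=Ro.from_rotvec(rv).as_matrix()
    return R@T[:3,3]+p,R@(T[:3,:3]@v)
def atz(rr,z):
    o,d=rr;return o+d*(z-o[2])/d[2]
def tri(rs):
    A=np.zeros((3,3));b=np.zeros(3)
    for o,d in rs:
        P=np.eye(3)-np.outer(d,d);A+=P;b+=P@o
    x=np.linalg.solve(A,b);return x,[float(np.linalg.norm((np.eye(3)-np.outer(d,d))@(x-o))) for o,d in rs]
def proj(cal,X,pose=None):
    f=H/2/np.tan(np.radians(cal['vfov'])/2)
    if 'R' in cal:
        c=cal['R']@np.asarray(X)+cal['t'];return f*c[0]/c[2]+cal['cx'],f*c[1]/c[2]+cal['cy']
    T=np.array(cal['tool_from_camera']);p,rv=pose
    t=Ro.from_rotvec(rv).as_matrix().T@(np.asarray(X)-p);c=T[:3,:3].T@(t-T[:3,3])
    th=np.arctan2(np.hypot(c[0],c[1]),c[2]);k=f*th/max(np.hypot(c[0],c[1]),1e-9);return c[0]*k+cal['cx'],c[1]*k+cal['cy']
E
python3 - <<'E'
from h import *
from rig import cams,arm
T=cams.get_calibration('top');S=cams.get_calibration('scene')
q=lambda x,y:(100+x/2.857,120+y/2.857)
for p in [(453,103),(563,100),(566,245),(457,247)]: print('base',atz(ray(T,q(*p)),12).round(1))
for p in [(480,115),(537,188),(511,156)]: print('knob',atz(ray(T,q(*p)),150).round(1))
for p in [(498,290),(524,290)]: print('harm near',atz(ray(T,q(*p)),62).round(1))
print('stop outer',[atz(ray(T,q(*p)),54).round(1) for p in [(487,77),(528,77)]])
c=lambda x,y:(200+x/2.143,100+y/2.143)
print(tri([ray(T,q(511,156)),ray(S,c(138,294))]))
s=arm.state();print(Ro.from_rotvec(s['ee_rot']).as_matrix().round(2))
a=cv2.imread('pics/top0.png')[140:230,240:310];cv2.imwrite('pics/topA.png',cv2.resize(a,None,fx=6,fy=6,interpolation=cv2.INTER_CUBIC))
a=cv2.imread('pics/scene0.png')[205:320,225:305];cv2.imwrite('pics/sceneA.png',cv2.resize(a,None,fx=5,fy=5,interpolation=cv2.INTER_CUBIC))
E
```

```text
base [714.5  58.3  12. ]
base [718.8 -55.3  12. ]
base [568.4 -59.3  12. ]
base [565.1  52.1  12. ]
knob [675.9  27.9 150. ]
knob [607.5 -26.1 150. ]
knob [637.4  -1.6 150. ]
harm near [518.    9.5  62. ]
harm near [518.3 -16.1  62. ]
stop outer [array([733.1,  23. ,  54. ]), array([733.5, -18.2,  54. ])]
(array([640.33693332,   0.97053309, 129.03870938]), [2.6580619070973004, 2.658061907097328])
[[ 0.39 -0.92 -0.  ]
 [-0.92 -0.39  0.  ]
 [-0.    0.   -1.  ]]
```

View pics/sceneA.png

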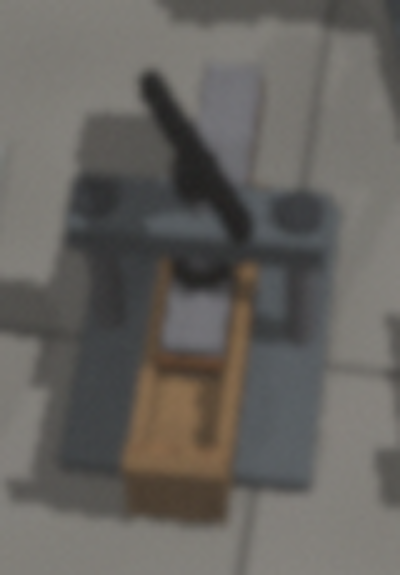

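View pics/topA.png

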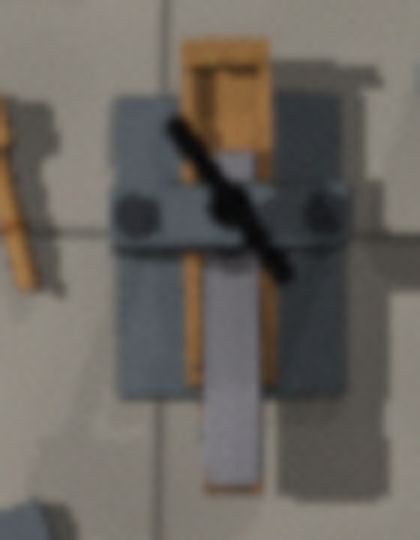

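>>> carry_out --steps '[[[1,13,25,2,0.122],[1,13,25,2,0.122],[1,13,25,2,0.122],[1,13,25,2,0.122],[1,13,25,2,0.122],[1,13,25,2,0.122],[1,13,25,2,0.122],[1,13,25,2,0.122],[1,13,25,2,0.122],[1,13,25,2,0.122],[1,13,25,2,0.122],[1,13,25,2,0.122],[1,13,25,2,0.122],[1,13,25,2,0.122],[1,13,25,2,0.122],[1,13,25,2,0.122],[1,13,25,2,0.122],[1,13,25,2,0.122],[1,13,25,2,0.122],[1,13,25,2,0.122]]]'

```text
time_s: 2.42
eef_pos: [479.6, 15.6, 295.5]
ee_rot: [2.472, 1.933, 0.01]
contact_force: [0.1, -0.9, -0.1]
finger_gap: -0.001
```

>>> carry_out --steps '[[[1,0,-6,0,0.122],[1,0,-6,0,0.122],[1,0,-4,0,0.03],[1,0,0,0,0]]]'

```text
time_s: 2.75
eef_pos: [482.0, 5.6, 294.9]
ee_rot: [2.164, 2.275, 0.011]
contact_force: [0.1, 0.7, -0.1]
finger_gap: 0.003
```

```bash
cat > shot.py <<'E'
import sys,json
from h import *
from rig import arm,cams,spotter
n=sys.argv[1]
s=arm.state();im=cams.capture('wrist');json.dump([list(s['eef_pos']),list(s['ee_rot'])],open(f'pics/{n}.json','w'))
cv2.imwrite(f'pics/{n}.png',im[:,:,::-1]);print(np.round(s['eef_pos'],1),np.round(s['ee_rot'],3),np.round(s['joint_pos'],2),s['time_s'],np.round(s['wrist_torque'],3),np.round(s['contact_force'],2))
R=Ro.from_rotvec(s['ee_rot']).as_matrix();print('heading',np.degrees(np.arctan2(R[1,0],R[0,0])))
for t in sys.argv[2:]:
    print(t,[(np.round(d['rect'],1).tolist(),round(d['p'],2)) for d in spotter.boxes_of(t,'wrist')][:4])
E
python3 shot.py w1 knob_grip harmonica cradle beam_top
```

```text
[482.    5.6 294.9] [2.164 2.275 0.011] [ 0.01 -0.06  0.11  1.73  0.   -0.04] 2.75 [-0.016 -0.013 -0.008] [ 0.1   0.66 -0.1 ]
heading 92.88227310500568
knob_grip [([411.1, 152.1, 71.1, 72.1], 0.79), ([282.6, 355.0, 11.6, 19.7], 0.59), ([271.5, 297.2, 90.2, 133.7], 0.58)]
harmonica [([273.1, 238.8, 29.5, 64.4], 0.87), ([512.8, 249.2, 21.0, 61.9], 0.78)]
cradle [([271.1, 291.2, 37.9, 107.0], 0.61)]
beam_top [([525.2, 102.4, 69.6, 114.0], 0.97), ([382.2, 134.8, 130.4, 126.5], 0.94), ([271.1, 297.6, 87.9, 129.3], 0.87)]
```

View pics/w1.png

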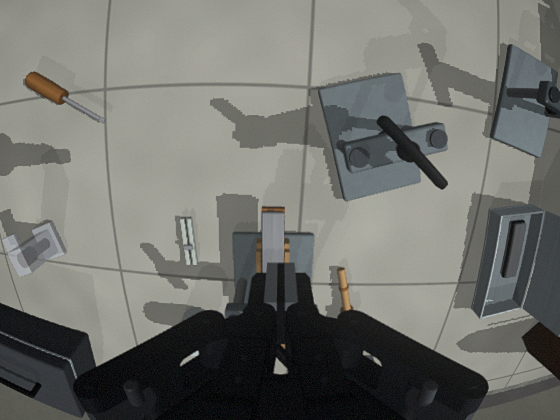

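Run:
```python
import cv2
a=cv2.imread('pics/w1.png')[190:290,220:330];cv2.imwrite('pics/w1c.png',cv2.resize(a,None,fx=6,fy=6,interpolation=cv2.INTER_CUBIC))
a=cv2.imread('pics/top0.png')[190:235,260:300];cv2.imwrite('pics/topB.png',cv2.resize(a,None,fx=12,fy=12,interpolation=cv2.INTER_CUBIC))
```

```text
(no output)
```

View pics/w1c.png

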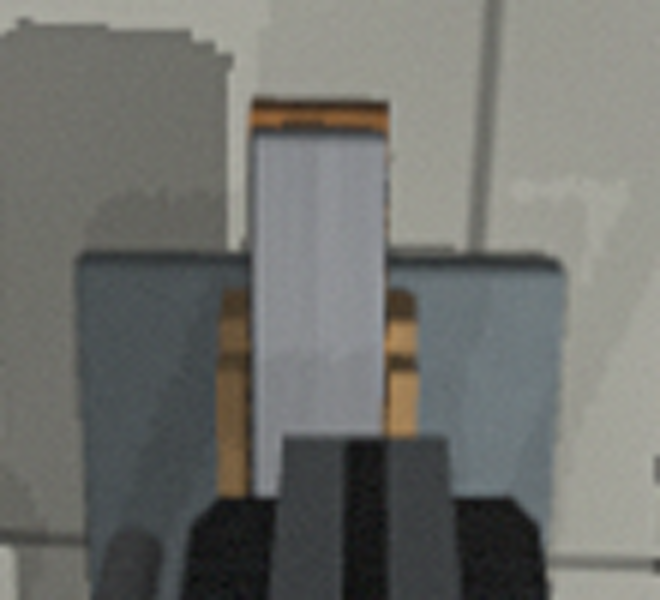

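View pics/topB.png

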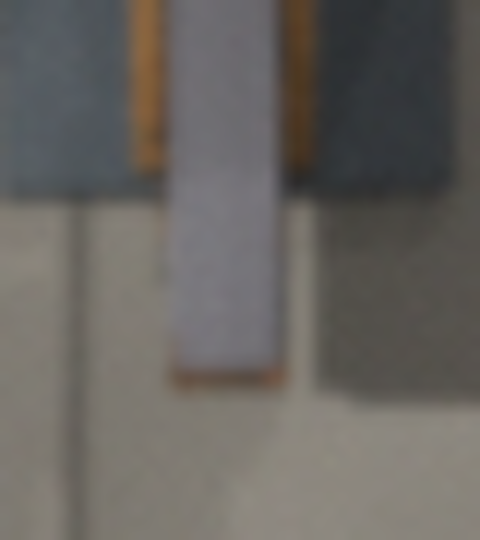

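Run:
```python
from h import *
from rig import cams
import json
T=cams.get_calibration('top');w=cams.get_calibration('wrist');P=json.load(open('pics/w1.json'))
o=lambda x,y:(220+x/6,190+y/6); t=lambda x,y:(260+x/12,190+y/12)
for a,b in [((250,130),(284,368)),((387,130),(172,368))]:
    print(tri([ray(w,o(*a),P),ray(T,t(*b))]))
    print('z62',atz(ray(w,o(*a),P),62).round(1),atz(ray(T,t(*b)),62).round(1))
print('base near corners',[atz(ray(w,o(*p),P),12).round(1) for p in [(80,262),(563,268)]])
print('bottom edge w1 z36',[atz(ray(w,o(*p),P),36).round(1) for p in [(250,100),(388,100)]])
print('pads tip',[atz(ray(w,o(*p),P),273).round(1) for p in [(283,437),(450,437)]])
```

```text
(array([520.95343751, -15.30692951,  60.12973312]), [1.5468320475162778, 1.546832047516283])
z62 [520.4 -13.7  62. ] [520.7 -16.8  62. ]
(array([520.43039579,  11.03695946,  58.9008068 ]), [1.5838435702356493, 1.5838435702356652])
z62 [519.2  12.5  62. ] [520.4   9.5  62. ]
base near corners [array([571. , -53.2,  12. ]), array([567.2,  55.6,  12. ])]
bottom edge w1 z36 [array([522.9, -14.9,  36. ]), array([521.6,  13.2,  36. ])]
pads tip [array([474. ,  -1.8, 273. ]), array([473.4,  11.9, 273. ])]
```

>>> carry_out --steps '[[[1,0,-2,-30,0],[1,0,-2,-30,0],[1,0,-2,-30,0],[1,0,-1,-30,0],[1,0,0,-30,0],[1,0,0,-30,0],[1,0,0,-25,0],[1,0,0,-15,0],[1,0,0,-8,0],[1,0,0,0,0]]]'

```text
time_s: 3.83
eef_pos: [479.6, -2.0, 59.2]
ee_rot: [2.177, 2.256, 0.019]
contact_force: [0.5, 0.5, -0.4]
finger_gap: 0.002
```

>>> carry_out --steps '[[[1,8,0,4,0],[1,8,0,1,0],[1,6,0,0,0],[1,3,0,0,0],[1,3,0,0,0],[1,3,0,0,0],[1,3,0,0,0]]]'

```text
time_s: 4.42
eef_pos: [520.0, -2.0, 70.4]
ee_rot: [2.175, 2.251, 0.026]
contact_force: [-1.8, -0.1, 0.1]
finger_gap: -0.001
```

>>> carry_out --steps '[[[1,2,0,-1,0],[1,2,0,-1,0],[1,2,0,-1,0],[1,2,0,0,0],[1,2,0,0,0],[1,2,0,0,0],[1,2,0,0,0],[1,2,0,0,0]]]'

```text
time_s: 5.08
eef_pos: [536.7, -2.0, 67.3]
ee_rot: [2.176, 2.252, 0.024]
contact_force: [-2.4, -0.1, 1.4]
finger_gap: 0.003
```

>>> carry_out --steps '[[[1,1.5,0,0,0],[1,1.5,0,0,0],[1,1.5,0,0,0],[1,1.5,0,0,0],[1,1.5,0,0,0]]]'

```text
time_s: 5.5
eef_pos: [545.2, -2.0, 67.4]
ee_rot: [2.176, 2.252, 0.024]
contact_force: [-2.6, 0.7, 1.5]
finger_gap: -0.001
```

>>> carry_out --steps '[[[1,1,0,0,0],[1,1,0,0,0],[1,1,0,0,0]]]'

```text
time_s: 5.75
eef_pos: [548.6, -2.0, 67.3]
ee_rot: [2.176, 2.252, 0.024]
contact_force: [-2.4, -0.4, 1.9]
finger_gap: -0.005
```

>>> carry_out --steps '[[[1,1,0,0,0],[1,1,0,0,0]]]'

```text
time_s: 5.92
eef_pos: [550.4, -2.0, 67.3]
ee_rot: [2.177, 2.252, 0.024]
contact_force: [-9.5, -0.2, 7.1]
finger_gap: -0.001
```

>>> carry_out --steps '[[[1,1,0,0,0],[1,1,0,0,0]]]'

```text
time_s: 6.08
eef_pos: [550.4, -2.0, 67.3]
ee_rot: [2.179, 2.255, 0.019]
contact_force: [-10.2, 0.5, 6.8]
finger_gap: -0.001
```

>>> carry_out --steps '[[[1,1,0,0,0],[1,1,0,0,0]]]'

```text
time_s: 6.25
eef_pos: [550.5, -2.0, 67.4]
ee_rot: [2.181, 2.257, 0.014]
contact_force: [-8.5, -0.4, 6.2]
finger_gap: 0.003
```

>>> carry_out --steps '[[[1,-6,0,0,0],[1,-10,0,0,0],[1,-10,0,5,0],[1,0,0,30,0],[1,0,0,35,0],[1,0,0,35,0],[1,0,0,35,0.1],[1,0,0,30,0.12],[1,8,2,25,0.12],[1,16,4,0,0.12],[1,20,4,0,0.1],[1,20,4,0,0],[1,20,4,0,0],[1,20,4,0,0],[1,16,4,0,0],[1,8,3,0,0],[1,0,0,0,0]]]'

```text
time_s: 7.67
eef_pos: [647.3, 28.2, 273.0]
ee_rot: [1.428, 2.781, 0.019]
contact_force: [0.0, 0.5, -0.5]
finger_gap: -0.001
```

```bash
python3 shot.py w2 knob_grip harmonica beam_top
```

```text
[647.3  28.2 273. ] [1.428 2.781 0.019] [ 0.04  0.33  0.49  1.72  0.   -0.58] 7.6667 [-0.006 -0.015 -0.031] [ 0.04  0.53 -0.51]
heading 125.63260560904354
knob_grip [([262.5, 187.8, 29.0, 110.0], 0.95), ([490.6, 81.0, 68.3, 96.1], 0.73), ([322.8, 224.8, 40.2, 75.6], 0.21)]
harmonica [([493.0, 279.1, 45.5, 55.6], 0.76), ([268.6, 160.3, 97.2, 135.1], 0.67)]
beam_top [([544.2, 165.7, 31.5, 85.0], 0.8), ([268.9, 159.9, 141.3, 159.0], 0.68), ([458.6, 80.5, 140.8, 136.0], 0.61)]
```

View pics/w2.png

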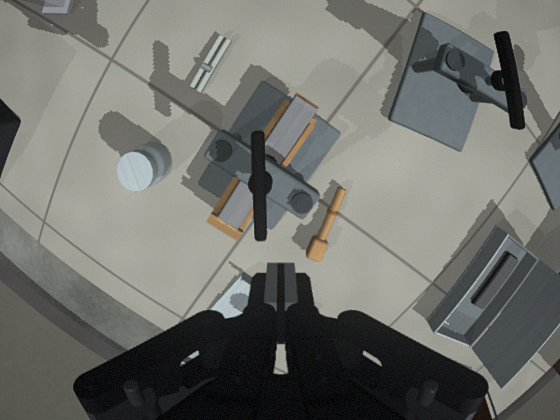

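Run:
```python
import cv2
a=cv2.imread('pics/w2.png')[85:245,195:345];cv2.imwrite('pics/w2c.png',cv2.resize(a,None,fx=3.7,fy=3.7,interpolation=cv2.INTER_CUBIC))
```

```text
(no output)
```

View pics/w2c.png

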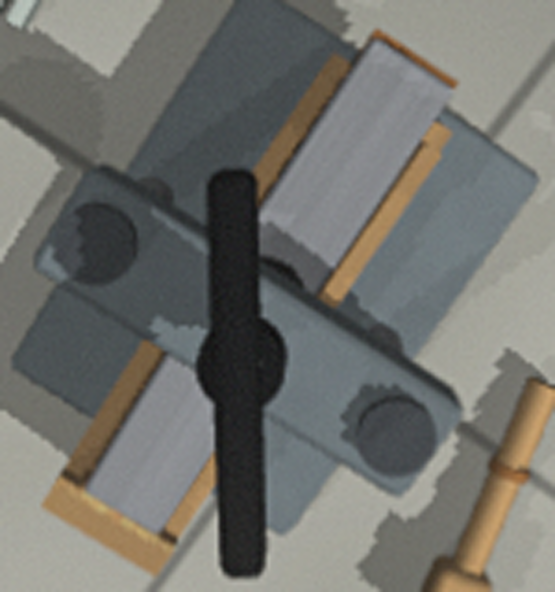

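Run:
```python
from h import *
from rig import cams
import json
T=cams.get_calibration('top');S=cams.get_calibration('scene');w=cams.get_calibration('wrist');P=json.load(open('pics/w2.json'))
o=lambda x,y:(195+x/3.7,85+y/3.7); t=lambda x,y:(240+x/6,140+y/6);c=lambda x,y:(225+x/5,205+y/5)
E=[]
for a,b,d in [((232,175),(286,274),(148,80)),((243,575),(176,122),(242,230))]:
    rs=[ray(w,o(*a),P),ray(T,t(*b)),ray(S,c(*d))]
    print(tri(rs),tri(rs[:2])[0],tri([rs[0],rs[2]])[0]);E.append(atz(rs[0],150))
E=np.array(E);print(E,E.mean(0),np.linalg.norm(E[1]-E[0]),np.degrees(np.arctan2(*(E[1]-E[0])[[1,0]])))
cap=[atz(ray(w,o(*p),P),110) for p in [(100,243),(397,435)]];print('caps',cap,np.mean(cap,0),np.linalg.norm(cap[0]-cap[1]))
```

```text
(array([609.04573259, -23.46455595, 140.33888395]), [0.7382724297720833, 2.0646884936280956, 1.3470737989720867]) [596.73992866 -22.83526257 233.94742212] [609.04198297 -22.41432039 140.4898602 ]
(array([679.78697682,  27.85486684, 142.28536911]), [3.096758340721683, 4.233246414931697, 1.4953677679225434]) [671.91462371  24.63266786 167.58631885] [681.62553155  29.66304111 143.43445579]
[[607.9197735  -22.67464674 150.        ]
 [678.751898    28.81175546 150.        ]] [643.33583575   3.06855436 150.        ] 87.5673425026877 36.01262559834111
caps [array([644.31878858, -39.69537311, 110.        ]), array([641.88977211,  46.52317543, 110.        ])] [643.10428035   3.41390116 110.        ] 86.25275782711307
```

>>> carry_out --steps '[[[0,-1,-6,0,0.005],[0,-1,-6,0,0],[0,-1,-6,0,0],[0,-1,-5,0,0],[0,0,-2,-10,0],[0,0,0,-20,0],[0,0,0,-20,0],[0,0,0,-15,0],[0,0,0,-8,0],[0,0,0,0,0],[0,0,0,0,0]]]'

```text
time_s: 8.78
eef_pos: [637.8, -5.6, 203.6]
ee_rot: [1.424, 2.775, 0.023]
contact_force: [0.4, -0.1, 0.9]
finger_gap: 0.502
```

```bash
python3 shot.py w3 knob_grip
```

```text
[637.8  -5.6 203.6] [1.424 2.775 0.023] [-0.01  0.26  0.28  1.56  0.   -0.63] 8.7833 [-0.027  0.03   0.023] [ 0.41 -0.08  0.86]
heading 125.65262496151726
knob_grip [([288.4, 255.2, 27.5, 133.8], 0.86), ([535.5, 120.2, 46.5, 21.4], 0.46)]
```

View pics/w3.png

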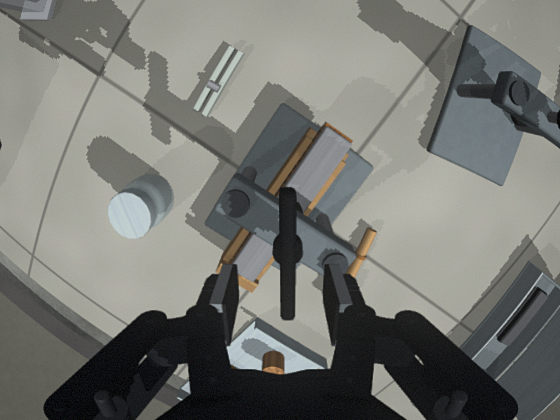

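Run:
```python
from h import *
from rig import cams
import json
w=cams.get_calibration('wrist');P=json.load(open('pics/w2.json'));Q=json.load(open('pics/w3.json'))
o=lambda x,y:(195+x/3.7,85+y/3.7)
E=[]
for a,b in [((232,175),(287.5,189.5)),((243,575),(288.5,318))]:
    print(tri([ray(w,o(*a),P),ray(w,b,Q)]));E.append(atz(ray(w,b,Q),150))
E=np.array(E);print(E,E.mean(0),np.linalg.norm(E[1]-E[0]),np.degrees(np.arctan2(*(E[1]-E[0])[[1,0]])))
```

```text
(array([609.36025276, -22.69371341, 137.69227851]), [0.11160486573649758, 0.1116048657364557])
(array([680.41602022,  29.8395139 , 145.59465764]), [0.20650579820546908, 0.2065057982053751])
[[606.45245795 -24.79608493 150.        ]
 [677.41268585  27.83063809 150.        ]] [641.9325719    1.51727658 150.        ] 88.34549178469982 36.561995359587115
```

>>> carry_out --steps '[[[0,3,4,-8,0.01],[0,2,3,-10,0],[0,0,0,-8,0],[0,0,0,-4,0],[0,0,0,0,0],[0,0,0,0,0]]]'

```text
time_s: 9.38
eef_pos: [644.7, 2.9, 173.1]
ee_rot: [1.406, 2.78, 0.027]
contact_force: [-0.9, -0.6, -0.3]
finger_gap: 0.502
```

>>> carry_out --steps '[[[0,-1,0,-6,0],[0,0,0,-6,0],[0,0,0,-3,0],[0,0,0,0,0],[0,0,0,0,0]]]'

```text
time_s: 9.8
eef_pos: [643.5, 2.8, 156.6]
ee_rot: [1.406, 2.78, 0.026]
contact_force: [0.3, 0.0, 0.3]
finger_gap: 0.503
```

```bash
python3 shot.py w4 knob_grip
```

```text
[643.5   2.8 156.6] [1.406 2.78  0.026] [ 0.    0.27  0.19  1.47  0.   -0.63] 9.8 [ 0.05  -0.004 -0.051] [0.35 0.04 0.26]
heading 126.33812581586243
knob_grip [([283.0, 278.1, 40.3, 167.3], 0.75), ([549.5, 115.6, 19.9, 16.8], 0.56)]
```

View pics/w4.png

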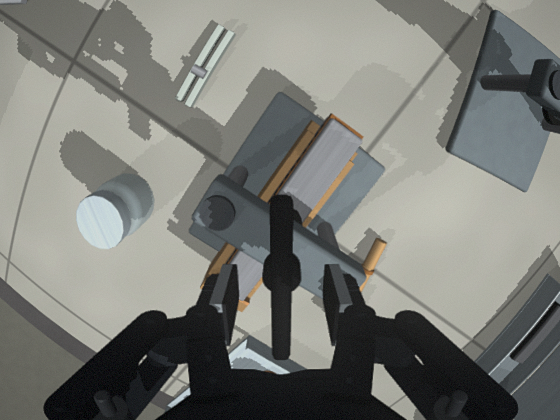

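>>> carry_out --steps '[[[1,0,0,0,0],[1,0,0,0,0],[1,0,0,0,0],[1,0,0,0,0],[1,0,0,0,0],[1,0,0,0,0]]]'

```text
time_s: 10.4
eef_pos: [643.5, 3.2, 157.8]
ee_rot: [1.405, 2.78, 0.028]
contact_force: [0.4, 0.8, 0.0]
finger_gap: 0.097
```

```bash
python3 shot.py w5
python3 - <<'E'
from rig import arm
import numpy as np
for i in range(3):
    s=arm.state();print(s['time_s'],np.round(s['wrist_torque'],3),np.round(s['joint_torque'],3))
E
```

```text
[643.5   3.2 157.8] [1.405 2.78  0.028] [ 0.    0.27  0.2   1.47  0.   -0.63] 10.4 [ 0.12   0.184 -0.001] [0.37 0.8  0.02]
heading 126.35272655254593
10.45 [ 0.126  0.152 -0.037] [-2.1100e-01 -6.4315e+01  4.7765e+01 -6.0800e-01 -1.4500e-01 -2.5000e-02]
10.45 [ 0.126  0.152 -0.037] [-2.1100e-01 -6.4315e+01  4.7765e+01 -6.0800e-01 -1.4500e-01 -2.5000e-02]
10.45 [ 0.126  0.152 -0.037] [-2.1100e-01 -6.4315e+01  4.7765e+01 -6.0800e-01 -1.4500e-01 -2.5000e-02]
```

View pics/w5.png

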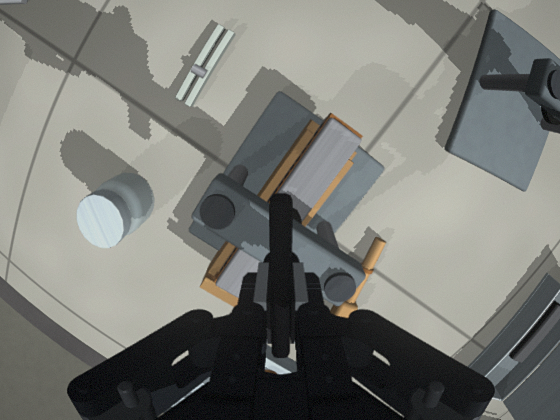

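>>> carry_out --steps '[[[1,0,0,-0.2,-0.1],[1,0,0,-0.2,-0.1],[1,0,0,-0.2,-0.1],[1,0,0,-0.2,-0.1]]]'

```text
time_s: 10.78
eef_pos: [643.5, 3.3, 157.0]
ee_rot: [1.943, 2.431, 0.02]
contact_force: [-0.5, 0.5, -0.4]
finger_gap: 0.097
```

```bash
cat > st.py <<'E'
from h import *
from rig import arm
s=arm.state();R=Ro.from_rotvec(s['ee_rot']).as_matrix()
print(round(s['time_s'],2),np.round(s['eef_pos'],1),'head',round(np.degrees(np.arctan2(R[1,0],R[0,0])),2),'T',np.round(s['wrist_torque'],3),'F',np.round(s['contact_force'],1),'j6',round(s['joint_torque'][5],3),'q6',round(s['joint_pos'][5],3),'qd6',round(s['qd'][5],3),'gap',round(s['finger_gap'],3))
E
python3 st.py
```

```text
10.78 [643.5   3.3 157. ] head 102.71 T [0.212 0.203 0.068] F [-0.5  0.5 -0.4] j6 -2.091 q6 -0.214 qd6 1.264 gap 0.097
```

>>> carry_out --steps '[[[1,0,0,-0.2,-0.1],[1,0,0,-0.2,-0.1],[1,0,0,-0.2,-0.08]]]'

```text
time_s: 11.03
eef_pos: [643.6, 3.5, 156.4]
ee_rot: [2.279, 2.117, 0.014]
contact_force: [-0.2, 0.6, 0.4]
finger_gap: 0.096
```

```bash
python3 st.py
```

```text
11.03 [643.6   3.5 156.4] head 85.79 T [0.18  0.228 0.069] F [-0.2  0.6  0.4] j6 -1.316 q6 0.085 qd6 0.993 gap 0.096
```

>>> carry_out --steps '[[[1,0,0,-0.2,-0.06],[1,0,0,-0.2,-0.06]]]'

```text
time_s: 11.2
eef_pos: [643.6, 3.5, 156.2]
ee_rot: [2.409, 1.967, 0.011]
contact_force: [-1.0, 1.2, 1.0]
finger_gap: 0.098
```

```bash
python3 st.py
```

```text
11.2 [643.6   3.5 156.2] head 78.46 T [0.198 0.23  0.054] F [-1.   1.2  1. ] j6 -1.16 q6 0.215 qd6 0.772 gap 0.098
```

>>> carry_out --steps '[[[1,0,0,-0.2,-0.07]]]'

```text
time_s: 11.28
eef_pos: [643.6, 3.5, 156.0]
ee_rot: [2.479, 1.878, 0.009]
contact_force: [-0.5, 0.6, 0.4]
finger_gap: 0.1
```

```bash
python3 st.py
```

```text
11.28 [643.6   3.5 156. ] head 74.28 T [0.202 0.12  0.029] F [-0.5  0.6  0.4] j6 -1.572 q6 0.288 qd6 0.894 gap 0.1
```

>>> carry_out --steps '[[[1,0,0,-0.2,-0.07]]]'

```text
time_s: 11.37
eef_pos: [643.6, 3.6, 155.9]
ee_rot: [2.546, 1.785, 0.008]
contact_force: [-0.1, 0.4, 0.8]
finger_gap: 0.093
```

```bash
python3 st.py
```

```text
11.37 [643.6   3.6 155.9] head 70.07 T [0.234 0.201 0.115] F [-0.1  0.4  0.8] j6 -1.447 q6 0.363 qd6 0.878 gap 0.093
```

>>> carry_out --steps '[[[1,0,0,-0.2,-0.07]]]'

```text
time_s: 11.45
eef_pos: [643.6, 3.6, 155.7]
ee_rot: [2.61, 1.691, 0.006]
contact_force: [-0.7, 0.8, -0.7]
finger_gap: 0.095
```

```bash
python3 st.py
```

```text
11.45 [643.6   3.6 155.7] head 65.86 T [0.172 0.214 0.014] F [-0.7  0.8 -0.7] j6 -1.44 q6 0.437 qd6 0.884 gap 0.095
```

>>> carry_out --steps '[[[1,0,0,-0.2,-0.07]]]'

```text
time_s: 11.53
eef_pos: [643.7, 3.6, 155.6]
ee_rot: [2.67, 1.593, 0.004]
contact_force: [-1.1, 0.8, 0.5]
finger_gap: 0.1
```

```bash
python3 st.py
```

```text
11.53 [643.7   3.6 155.6] head 61.65 T [0.206 0.17  0.082] F [-1.1  0.8  0.5] j6 -1.432 q6 0.511 qd6 0.882 gap 0.1
```

>>> carry_out --steps '[[[1,0,0,-0.2,-0.07]]]'

```text
time_s: 11.62
eef_pos: [643.7, 3.6, 155.5]
ee_rot: [2.726, 1.494, 0.003]
contact_force: [-0.8, -0.5, 0.2]
finger_gap: 0.099
```

```bash
python3 st.py
```

```text
11.62 [643.7   3.6 155.5] head 57.43 T [0.238 0.228 0.   ] F [-0.8 -0.5  0.2] j6 -1.43 q6 0.585 qd6 0.883 gap 0.099
```

>>> carry_out --steps '[[[1,0,0,-0.2,-0.07]]]'

```text
time_s: 11.7
eef_pos: [643.8, 3.7, 155.3]
ee_rot: [2.779, 1.393, 0.001]
contact_force: [-0.8, 0.6, 0.9]
finger_gap: 0.096
```

```bash
python3 st.py
```

```text
11.7 [643.8   3.7 155.3] head 53.22 T [0.206 0.132 0.027] F [-0.8  0.6  0.9] j6 -1.428 q6 0.659 qd6 0.882 gap 0.096
```

>>> carry_out --steps '[[[1,0,0,-0.2,-0.07]]]'

```text
time_s: 11.78
eef_pos: [643.8, 3.7, 155.2]
ee_rot: [2.829, 1.29, -0.001]
contact_force: [-1.2, 0.9, 0.1]
finger_gap: 0.099
```

```bash
python3 st.py
```

```text
11.78 [643.8   3.7 155.2] head 49.01 T [0.159 0.143 0.037] F [-1.2  0.9  0.1] j6 -1.427 q6 0.733 qd6 0.883 gap 0.099
```

>>> carry_out --steps '[[[1,0,0,-0.2,-0.07]]]'

```text
time_s: 11.87
eef_pos: [643.8, 3.7, 155.0]
ee_rot: [2.874, 1.185, -0.003]
contact_force: [-1.2, -0.2, 0.4]
finger_gap: 0.095
```

```bash
python3 st.py
```

```text
11.87 [643.8   3.7 155. ] head 44.79 T [0.178 0.22  0.026] F [-1.2 -0.2  0.4] j6 -1.425 q6 0.807 qd6 0.879 gap 0.095
```

>>> carry_out --steps '[[[1,0,0,-0.2,-0.07]]]'

```text
time_s: 11.95
eef_pos: [643.8, 3.7, 154.9]
ee_rot: [2.916, 1.078, -0.004]
contact_force: [-0.8, 0.3, 0.5]
finger_gap: 0.097
```

```bash
python3 st.py
```

```text
11.95 [643.8   3.7 154.9] head 40.58 T [ 0.157  0.153 -0.001] F [-0.8  0.3  0.5] j6 -1.423 q6 0.881 qd6 0.88 gap 0.097
```

>>> carry_out --steps '[[[1,0,0,-0.2,-0.07]]]'

```text
time_s: 12.03
eef_pos: [643.9, 3.7, 154.8]
ee_rot: [2.954, 0.97, -0.006]
contact_force: [-1.7, -0.2, -0.5]
finger_gap: 0.1
```

```bash
python3 st.py
```

```text
12.03 [643.9   3.7 154.8] head 36.36 T [0.184 0.158 0.021] F [-1.7 -0.2 -0.5] j6 -1.423 q6 0.955 qd6 0.88 gap 0.1
```

>>> carry_out --steps '[[[1,0,0,-0.2,-0.07]]]'

```text
time_s: 12.12
eef_pos: [643.9, 3.7, 154.6]
ee_rot: [2.987, 0.861, -0.008]
contact_force: [-1.1, 1.0, -0.1]
finger_gap: 0.1
```

```bash
python3 st.py
```

```text
12.12 [643.9   3.7 154.6] head 32.15 T [ 0.213  0.199 -0.025] F [-1.1  1.  -0.1] j6 -1.421 q6 1.029 qd6 0.879 gap 0.1
```

```bash
python3 shot.py w6
```

```text
[643.9   3.7 154.6] [ 2.987  0.861 -0.008] [ 0.02  0.3   0.23  1.5  -0.03  1.03] 12.1167 [ 0.213  0.199 -0.025] [-1.05  0.99 -0.07]
heading 32.14750326673875
```

View pics/w6.png

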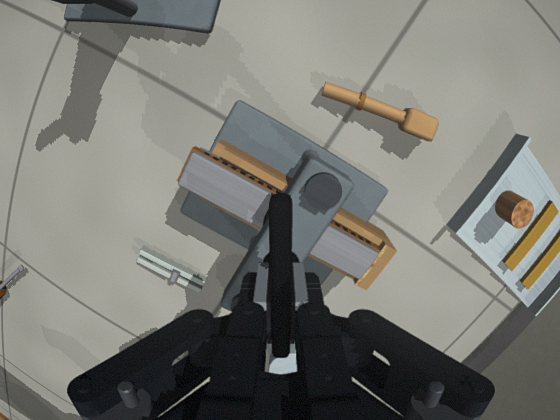

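>>> carry_out --steps '[[[1,0,0,-0.2,-0.07]]]'

```text
time_s: 12.25
eef_pos: [644.0, 3.7, 154.5]
ee_rot: [3.017, 0.751, -0.009]
contact_force: [-0.5, 0.1, 0.5]
finger_gap: 0.098
```

```bash
python3 st.py
```

```text
12.25 [644.    3.7 154.5] head 27.93 T [0.207 0.188 0.031] F [-0.5  0.1  0.5] j6 -2.187 q6 1.102 qd6 1.014 gap 0.098
```

>>> carry_out --steps '[[[1,0,0,-0.2,-0.07]]]'

```text
time_s: 12.33
eef_pos: [644.0, 3.8, 154.4]
ee_rot: [3.042, 0.642, -0.011]
contact_force: [-0.6, 0.6, 0.2]
finger_gap: 0.097
```

```bash
python3 st.py
```

```text
12.33 [644.    3.8 154.4] head 23.83 T [0.176 0.179 0.041] F [-0.6  0.6  0.2] j6 -1.346 q6 1.174 qd6 0.814 gap 0.097
```

>>> carry_out --steps '[[[1,0,0,-0.2,-0.07]]]'

```text
time_s: 12.42
eef_pos: [644.0, 3.7, 154.2]
ee_rot: [3.064, 0.533, -0.013]
contact_force: [-1.3, 0.5, -0.2]
finger_gap: 0.096
```

```bash
python3 st.py
```

```text
12.42 [644.    3.7 154.2] head 19.73 T [ 0.182  0.175 -0.031] F [-1.3  0.5 -0.2] j6 -1.419 q6 1.245 qd6 0.857 gap 0.096
```

>>> carry_out --steps '[[[1,0,0,-0.2,-0.07]]]'

```text
time_s: 12.5
eef_pos: [644.1, 3.8, 154.1]
ee_rot: [3.081, 0.423, -0.014]
contact_force: [-1.5, -0.0, 0.4]
finger_gap: 0.097
```

```bash
python3 st.py
```

```text
12.5 [644.1   3.8 154.1] head 15.64 T [ 0.177  0.114 -0.026] F [-1.5 -0.   0.4] j6 -1.378 q6 1.317 qd6 0.852 gap 0.097
```

>>> carry_out --steps '[[[1,0,0,0,0],[1,0,0,0,0],[0,0,0,0,0],[0,0,0,0,0],[0,0,0,0,0],[0,0,0,0,0]]]'

```text
time_s: 13.0
eef_pos: [644.4, 3.4, 154.1]
ee_rot: [3.078, 0.438, -0.013]
contact_force: [0.2, -0.3, 0.6]
finger_gap: 0.501
```

```bash
python3 st.py
```

```text
13.0 [644.4   3.4 154.1] head 16.17 T [ 0.032  0.014 -0.01 ] F [ 0.2 -0.3  0.6] j6 -0.005 q6 1.307 qd6 -0.013 gap 0.501
```

Now up about 35 mm, then +180° to regrip the same bar.

>>> carry_out --steps '[[[0,0,0,10,0],[0,0,0,14,0],[0,0,0,10,0],[0,0,0,0,0.12],[0,0,0,0,0.12],[0,0,0,0,0.12],[0,0,0,0,0.12],[0,0,0,0,0.12],[0,0,0,0,0.12],[0,0,0,0,0.12],[0,0,0,0,0.12],[0,0,0,0,0.12],[0,0,0,0,0.12],[0,0,0,0,0.12],[0,0,0,0,0.12],[0,0,0,0,0.12],[0,0,0,0,0.12],[0,0,0,0,0.12],[0,0,0,0,0.12],[0,0,0,0,0.12]]]'

```text
time_s: 14.67
eef_pos: [647.3, 3.3, 209.2]
ee_rot: [1.123, 2.904, 0.06]
contact_force: [-0.9, -0.2, 0.0]
finger_gap: 0.502
```

>>> carry_out --steps '[[[0,0,0,0,0.12],[0,0,0,0,0.12],[0,0,0,0,0.12],[0,0,0,0,0.12],[0,0,0,0,0.12],[0,0,0,0,0.12],[0,0,0,0,0.12],[0,0,0,0,0.1],[0,0,0,0,0]]]'

```text
time_s: 15.42
eef_pos: [648.7, 2.9, 218.6]
ee_rot: [-0.388, 3.102, 0.077]
contact_force: [0.9, 0.1, -0.2]
finger_gap: 0.493
```

```bash
python3 st.py
```

```text
15.42 [648.7   2.9 218.6] head -165.77 T [-0.091  0.009 -0.018] F [ 0.9  0.1 -0.2] j6 -1.769 q6 -1.836 qd6 0.11 gap 0.493
```

>>> carry_out --steps '[[[0,-2,0,-10,0.03],[0,-1,0,-14,0],[0,0,0,-10,0],[0,0,0,-4,0],[0,0,0,0,0],[0,0,0,0,0]]]'

```text
time_s: 15.92
eef_pos: [646.6, 2.8, 183.1]
ee_rot: [-0.414, 3.094, 0.076]
contact_force: [0.6, 0.3, 1.2]
finger_gap: 0.5
```

```bash
python3 st.py; python3 shot.py w7; python3 -c "
from h import *;import json
print(Ro.from_rotvec(json.load(open('pics/w7.json'))[1]).as_matrix().round(3))"
```

```text
15.92 [646.6   2.8 183.1] head -164.79 T [-0.011  0.013 -0.018] F [0.6 0.3 1.2] j6 0.003 q6 -1.853 qd6 0.018 gap 0.5
[646.6   2.8 183.1] [-0.414  3.094  0.076] [-0.02  0.3   0.28  1.54  0.05 -1.85] 15.9167 [-0.011  0.013 -0.018] [0.6  0.31 1.23]
heading -164.79273543802918
[[-0.965 -0.263  0.012]
 [-0.262  0.964  0.051]
 [-0.025  0.046 -0.999]]
```

View pics/w7.png

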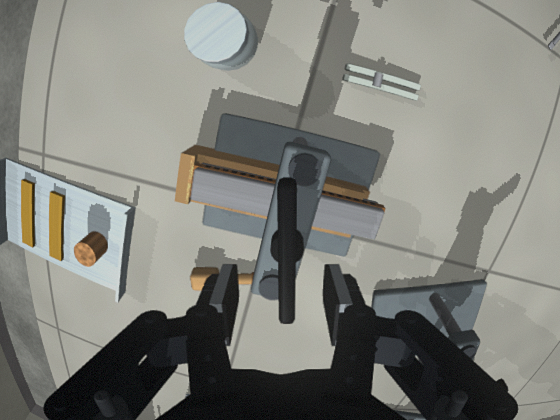

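>>> carry_out --steps '[[[0,-2,0,-8,0],[0,-1,0,-10,0],[0,0,0,-6,0],[0,0,0,-2,0],[0,0,0,0,0],[0,0,0,0,0]]]'

```text
time_s: 16.47
eef_pos: [643.5, 2.8, 155.5]
ee_rot: [-0.412, 3.093, 0.075]
contact_force: [-0.8, 0.2, -0.3]
finger_gap: 0.499
```

```bash
python3 st.py
```

```text
16.47 [643.5   2.8 155.5] head -164.86 T [-0.098 -0.034  0.007] F [-0.8  0.2 -0.3] j6 0.001 q6 -1.852 qd6 -0.0 gap 0.499
```

>>> carry_out --steps '[[[0,0,0,-1,0.015],[1,0,0,0,0],[1,0,0,0,0],[1,0,0,0,0],[1,0,0,0,0],[1,0,0,0,0],[1,0,0,0,0]]]'

```text
time_s: 17.05
eef_pos: [643.6, 2.7, 155.2]
ee_rot: [-0.438, 3.09, 0.075]
contact_force: [-0.6, 0.5, -0.8]
finger_gap: 0.089
```

```bash
python3 st.py;python3 shot.py w8
```

```text
17.05 [643.6   2.7 155.2] head -163.91 T [-0.093  0.147 -0.077] F [-0.6  0.5 -0.8] j6 -0.044 q6 -1.868 qd6 0.001 gap 0.089
[643.6   2.7 155.2] [-0.438  3.09   0.075] [-0.02  0.29  0.21  1.49  0.05 -1.87] 17.05 [-0.093  0.147 -0.077] [-0.6   0.49 -0.82]
heading -163.9123365495335
```

View pics/w8.png

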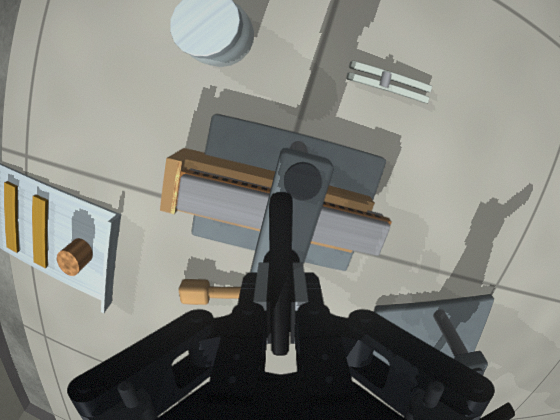

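>>> carry_out --steps '[[[1,0,0,-0.2,-0.06]]]'

```text
time_s: 17.18
eef_pos: [643.6, 2.8, 155.0]
ee_rot: [-0.346, 3.1, 0.075]
contact_force: [-1.5, 0.4, 1.0]
finger_gap: 0.099
```

```bash
python3 st.py
```

```text
17.18 [643.6   2.8 155. ] head -167.3 T [-0.054  0.434  0.025] F [-1.5  0.4  1. ] j6 -2.211 q6 -1.809 qd6 0.809 gap 0.099
```

>>> carry_out --steps '[[[1,0,0,-0.2,-0.06]]]'

```text
time_s: 17.27
eef_pos: [643.5, 2.8, 154.9]
ee_rot: [-0.249, 3.108, 0.074]
contact_force: [-0.6, 0.2, 0.3]
finger_gap: 0.096
```

```bash
python3 st.py
```

```text
17.27 [643.5   2.8 154.9] head -170.89 T [-0.034  0.388  0.005] F [-0.6  0.2  0.3] j6 -1.355 q6 -1.746 qd6 0.72 gap 0.096
```

>>> carry_out --steps '[[[1,0,0,-0.2,-0.06]]]'

```text
time_s: 17.35
eef_pos: [643.5, 2.8, 154.8]
ee_rot: [-0.151, 3.113, 0.073]
contact_force: [-1.2, -0.1, -0.2]
finger_gap: 0.094
```

```bash
python3 st.py
```

```text
17.35 [643.5   2.8 154.8] head -174.48 T [-0.052  0.393  0.127] F [-1.2 -0.1 -0.2] j6 -1.296 q6 -1.682 qd6 0.759 gap 0.094
```

>>> carry_out --steps '[[[1,0,0,-0.2,-0.06]]]'

```text
time_s: 17.43
eef_pos: [643.5, 2.8, 154.7]
ee_rot: [-0.053, 3.115, 0.071]
contact_force: [-0.5, 0.6, 1.1]
finger_gap: 0.094
```

```bash
python3 st.py
```

```text
17.43 [643.5   2.8 154.7] head -178.09 T [-0.032  0.323  0.059] F [-0.5  0.6  1.1] j6 -1.244 q6 -1.619 qd6 0.757 gap 0.094
```

>>> carry_out --steps '[[[1,0,0,-0.15,-0.06]]]'

```text
time_s: 17.52
eef_pos: [643.5, 2.9, 154.6]
ee_rot: [0.045, 3.113, 0.07]
contact_force: [-0.8, 0.0, -1.1]
finger_gap: 0.092
```

```bash
python3 st.py
```

```text
17.52 [643.5   2.9 154.6] head 178.3 T [-0.066  0.331  0.068] F [-0.8  0.  -1.1] j6 -1.229 q6 -1.555 qd6 0.757 gap 0.092
```

>>> carry_out --steps '[[[1,0,0,-0.15,-0.06]]]'

```text
time_s: 17.6
eef_pos: [643.4, 2.9, 154.5]
ee_rot: [0.143, 3.109, 0.069]
contact_force: [-0.3, 0.4, -0.4]
finger_gap: 0.098
```

```bash
python3 st.py
```

```text
17.6 [643.4   2.9 154.5] head 174.69 T [-0.104  0.345  0.069] F [-0.3  0.4 -0.4] j6 -1.208 q6 -1.491 qd6 0.76 gap 0.098
```

>>> carry_out --steps '[[[1,0,0,-0.15,-0.06]]]'

```text
time_s: 17.68
eef_pos: [643.4, 2.9, 154.4]
ee_rot: [0.241, 3.102, 0.068]
contact_force: [-0.5, 0.2, 1.0]
finger_gap: 0.094
```

```bash
python3 st.py
```

```text
17.68 [643.4   2.9 154.4] head 171.08 T [-0.08   0.318  0.15 ] F [-0.5  0.2  1. ] j6 -1.181 q6 -1.427 qd6 0.76 gap 0.094
```

>>> carry_out --steps '[[[1,0,0,-0.15,-0.06]]]'

```text
time_s: 17.77
eef_pos: [643.4, 3.0, 154.3]
ee_rot: [0.338, 3.091, 0.066]
contact_force: [-0.7, 1.2, 0.2]
finger_gap: 0.098
```

```bash
python3 st.py
```

```text
17.77 [643.4   3.  154.3] head 167.47 T [-0.022  0.318  0.137] F [-0.7  1.2  0.2] j6 -1.15 q6 -1.364 qd6 0.76 gap 0.098
```

>>> carry_out --steps '[[[1,0,0,-0.15,-0.06]]]'

```text
time_s: 17.85
eef_pos: [643.4, 3.0, 154.3]
ee_rot: [0.435, 3.078, 0.065]
contact_force: [0.3, 0.4, 0.1]
finger_gap: 0.097
```

```bash
python3 st.py
```

```text
17.85 [643.4   3.  154.3] head 163.87 T [0.052 0.267 0.232] F [0.3 0.4 0.1] j6 -1.117 q6 -1.3 qd6 0.761 gap 0.097
```

>>> carry_out --steps '[[[1,0,0,-0.15,-0.06]]]'

```text
time_s: 17.93
eef_pos: [643.3, 3.1, 154.2]
ee_rot: [0.531, 3.061, 0.063]
contact_force: [-1.5, 0.0, -0.0]
finger_gap: 0.096
```

```bash
python3 st.py
```

```text
17.93 [643.3   3.1 154.2] head 160.27 T [-0.045  0.261  0.206] F [-1.5  0.  -0. ] j6 -1.105 q6 -1.236 qd6 0.761 gap 0.096
```

>>> carry_out --steps '[[[1,0,0,-0.15,-0.06]]]'

```text
time_s: 18.02
eef_pos: [643.4, 3.1, 154.1]
ee_rot: [0.627, 3.042, 0.062]
contact_force: [-0.4, 0.0, -0.2]
finger_gap: 0.101
```

```bash
python3 st.py
```

```text
18.02 [643.4   3.1 154.1] head 156.67 T [0.003 0.268 0.185] F [-0.4  0.  -0.2] j6 -1.104 q6 -1.172 qd6 0.761 gap 0.101
```

>>> carry_out --steps '[[[1,0,0,-0.15,-0.06],[1,0,0,-0.15,-0.06]]]'

```text
time_s: 18.18
eef_pos: [643.3, 3.2, 153.8]
ee_rot: [0.816, 2.994, 0.058]
contact_force: [-1.7, 0.0, -0.8]
finger_gap: 0.1
```

```bash
python3 st.py
```

```text
18.18 [643.3   3.2 153.8] head 149.47 T [0.039 0.265 0.121] F [-1.7  0.  -0.8] j6 -1.1 q6 -1.044 qd6 0.764 gap 0.1
```

>>> carry_out --steps '[[[1,0,0,-0.15,-0.06],[1,0,0,-0.15,-0.06]]]'

```text
time_s: 18.35
eef_pos: [643.3, 3.3, 153.6]
ee_rot: [1.002, 2.935, 0.055]
contact_force: [-0.8, -0.3, -0.3]
finger_gap: 0.094
```

```bash
python3 st.py
```

```text
18.35 [643.3   3.3 153.6] head 142.27 T [-0.049  0.284  0.218] F [-0.8 -0.3 -0.3] j6 -1.094 q6 -0.916 qd6 0.763 gap 0.094
```

>>> carry_out --steps '[[[1,0,0,-0.15,-0.06],[1,0,0,-0.15,-0.06]]]'

```text
time_s: 18.52
eef_pos: [643.3, 3.3, 153.3]
ee_rot: [1.183, 2.864, 0.051]
contact_force: [-1.3, -0.2, -0.5]
finger_gap: 0.098
```

```bash
python3 st.py
```

```text
18.52 [643.3   3.3 153.3] head 135.07 T [0.013 0.251 0.169] F [-1.3 -0.2 -0.5] j6 -1.088 q6 -0.788 qd6 0.763 gap 0.098
```

>>> carry_out --steps '[[[1,0,0,-0.15,-0.06],[1,0,0,-0.15,-0.06]]]'

```text
time_s: 18.68
eef_pos: [643.3, 3.4, 153.1]
ee_rot: [1.36, 2.782, 0.047]
contact_force: [0.5, 0.6, -0.5]
finger_gap: 0.095
```

```bash
python3 st.py
```

```text
18.68 [643.3   3.4 153.1] head 127.87 T [0.064 0.244 0.182] F [ 0.5  0.6 -0.5] j6 -1.083 q6 -0.659 qd6 0.763 gap 0.095
```

>>> carry_out --steps '[[[1,0,0,-0.15,-0.06],[1,0,0,-0.15,-0.06]]]'

```text
time_s: 18.85
eef_pos: [643.3, 3.5, 152.9]
ee_rot: [1.531, 2.69, 0.043]
contact_force: [-0.3, 0.0, 0.6]
finger_gap: 0.096
```

```bash
python3 st.py
```

```text
18.85 [643.3   3.5 152.9] head 120.67 T [0.027 0.169 0.177] F [-0.3  0.   0.6] j6 -1.077 q6 -0.531 qd6 0.763 gap 0.096
```

```bash
python3 shot.py w9
python3 - <<'E'
import cv2,numpy as np
a=[cv2.resize(cv2.imread(f'pics/{n}.png')[180:370,230:335],None,fx=3,fy=3,interpolation=cv2.INTER_CUBIC) for n in('w8','w9')]
cv2.imwrite('pics/cmp.png',np.hstack(a))
E
```

```text
[643.3   3.5 152.9] [1.531 2.69  0.043] [ 0.01  0.24  0.16  1.43  0.   -0.53] 18.85 [0.027 0.169 0.177] [-0.33  0.01  0.57]
heading 120.67239918921763
```

View pics/cmp.png

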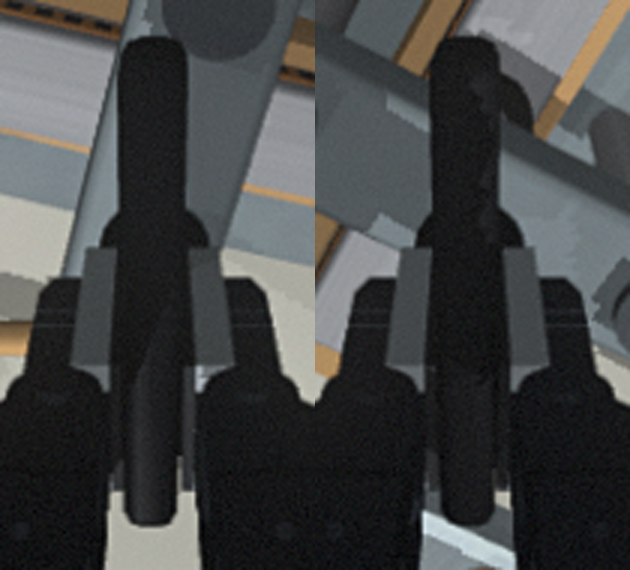

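>>> carry_out --steps '[[[1,0,0,-0.15,-0.06],[1,0,0,-0.15,-0.06],[1,0,0,-0.15,-0.06],[1,0,0,-0.15,-0.06]]]'

```text
time_s: 19.23
eef_pos: [643.4, 3.6, 152.5]
ee_rot: [1.848, 2.479, 0.035]
contact_force: [-0.1, -0.3, -0.7]
finger_gap: 0.097
```

```bash
python3 st.py
```

```text
19.23 [643.4   3.6 152.5] head 106.55 T [0.058 0.169 0.192] F [-0.1 -0.3 -0.7] j6 -1.041 q6 -0.279 qd6 0.742 gap 0.097
```

>>> carry_out --steps '[[[1,0,0,-0.1,-0.06],[1,0,0,-0.1,-0.06],[1,0,0,-0.1,-0.06],[1,0,0,-0.1,-0.06]]]'

```text
time_s: 19.57
eef_pos: [643.5, 3.8, 152.0]
ee_rot: [2.135, 2.233, 0.026]
contact_force: [-0.8, -0.1, -0.3]
finger_gap: 0.097
```

```bash
python3 st.py
```

```text
19.57 [643.5   3.8 152. ] head 92.54 T [0.054 0.08  0.198] F [-0.8 -0.1 -0.3] j6 -1.023 q6 -0.03 qd6 0.742 gap 0.097
```

>>> carry_out --steps '[[[1,0,0,-0.1,-0.06],[1,0,0,0,-0.025],[1,0,0,0,0],[1,0,0,0,0]]]'

```text
time_s: 19.9
eef_pos: [643.6, 3.8, 151.8]
ee_rot: [2.228, 2.14, 0.022]
contact_force: [-1.1, -0.8, -0.7]
finger_gap: 0.094
```

```bash
python3 st.py
```

```text
19.9 [643.6   3.8 151.8] head 87.63 T [0.078 0.193 0.029] F [-1.1 -0.8 -0.7] j6 0.214 q6 0.058 qd6 -0.008 gap 0.094
```

>>> carry_out --steps '[[[0,0,0,0,0],[0,0,0,0,0],[0,0,0,0,0],[0,0,0,0,0],[0,0,0,0,0],[0,0,0,10,0],[0,0,0,20,0],[0,0,0,25,0],[0,0,0,25,0],[0,0,0,20,0],[0,0,0,0,0],[0,0,0,0,0]]]'

```text
time_s: 20.9
eef_pos: [642.4, 3.8, 259.8]
ee_rot: [2.222, 2.146, 0.024]
contact_force: [-0.7, -0.6, 0.5]
finger_gap: 0.499
```

```bash
python3 st.py; python3 shot.py w10
python3 - <<'E'
from rig import cams
import cv2
for n,(a,b,c,d) in (('scene',(205,320,225,305)),('top',(140,230,240,310))):
    im=cams.capture(n)[:,:,::-1];cv2.imwrite(f'pics/{n}1.png',im);cv2.imwrite(f'pics/{n}1c.png',cv2.resize(im[a:b,c:d],None,fx=5,fy=5,interpolation=cv2.INTER_CUBIC))
E
```

```text
20.9 [642.4   3.8 259.8] head 87.96 T [-0.014  0.064 -0.006] F [-0.7 -0.6  0.5] j6 0.002 q6 0.052 qd6 -0.001 gap 0.499
[642.4   3.8 259.8] [2.222 2.146 0.024] [ 0.02  0.27  0.4   1.65 -0.03  0.05] 20.9 [-0.014  0.064 -0.006] [-0.71 -0.59  0.51]
heading 87.96249299836452
```

View pics/w10.png

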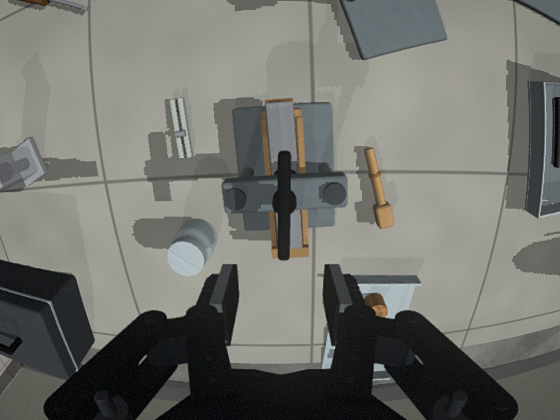

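View pics/scene1.png

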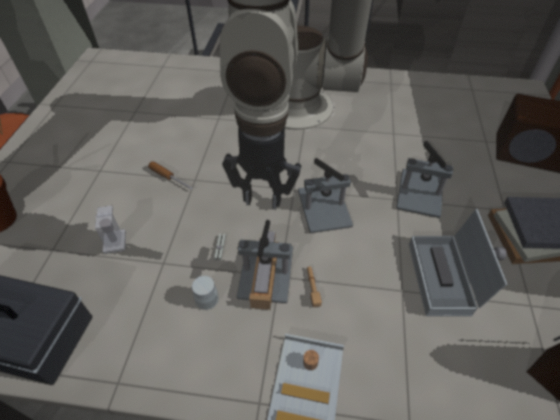

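```bash
python3 -c "
import cv2
a=cv2.imread('pics/w10.png')[90:265,215:355];cv2.imwrite('pics/w10c.png',cv2.resize(a,None,fx=3.4,fy=3.4,interpolation=cv2.INTER_CUBIC))"
```

```text
(no output)
```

View pics/w10c.png

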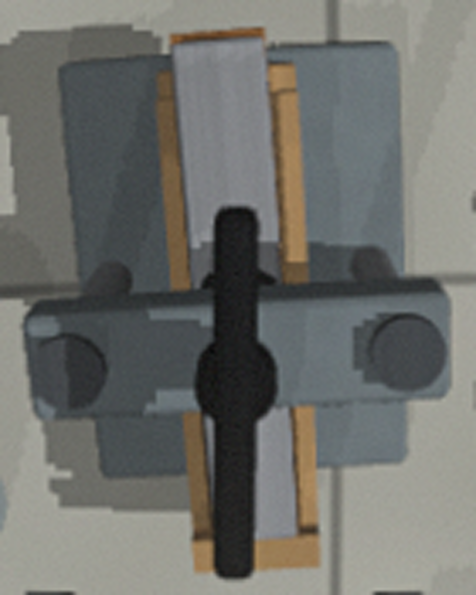

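View pics/scene1c.png

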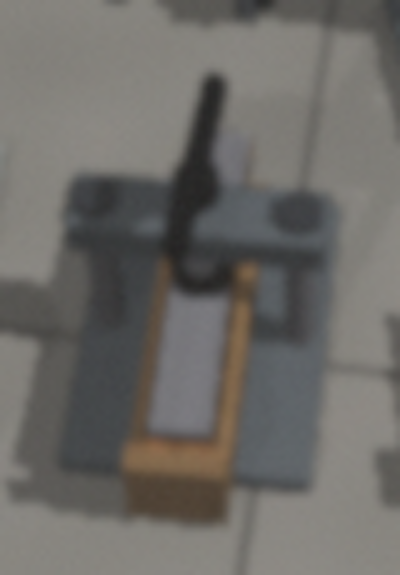

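Run:
```python
from h import *
from rig import cams
import json
w=cams.get_calibration('wrist')
P=json.load(open('pics/w2.json'));Q=json.load(open('pics/w10.json'))
o=lambda x,y:(195+x/3.7,85+y/3.7);q=lambda x,y:(215+x/3.4,90+y/3.4)
print('before',[atz(ray(w,o(*p),P),61).round(1) for p in [(375,38),(453,88)]])
print('after',[atz(ray(w,q(*p),Q),61).round(1) for p in [(173,43),(265,38)]])
```

```text
before [array([565.9, -13.3,  61. ]), array([564.4,  11.9,  61. ])]
after [array([564.8, -12.8,  61. ]), array([564.4,  13. ,  61. ])]
```

The harmonica's near end is where it was after the push, within the measuring error. Handing in.

```bash
python3 -c "
from rig import ticket
print(ticket.finish_job())"
```

```text
the job is handed in; nothing more can be done
None
```

The harmonica is home against the end stop, and the foot is down on it with about a quarter turn past the touch. The knob is let go. I handed in at about 21 s, with the gripper open and clear above the press.

- **Push:** I slid the harmonica about 41 mm along the cradle of the farthest press. It moved at about 2.5 N and stopped dead against the stop at about 10 N.
- **Turn:** I turned the knob clockwise in two grips, about 110° in the first and 108° in the second. The touch came after about 129° of turning, roughly 4.3 mm of sink. I then went 90° further by the wrist heading and let go.
- **Last checks:** The bar stayed aligned in the jaws, with no visible slip. The harmonica's near end was within about 1 mm of where the push left it. The peg, clothespin, jar, case, dispenser and driver looked unmoved in the last pictures.

**Where the readings disagreed:**
- **Touch:** It showed as a torque ramp over about 13°, not a clean jump. I took the start of the ramp, where the joint-6 torque first changed, so the touch angle could be off by about 5°.
- **Final torque:** The wrist read about 0.2 N m at the end of the quarter turn, below the 0.3 N m stated. The reading was noisy and shifted with heading. The joint-6 torque did rise steadily, at about three quarters of the stated rate.
- **Tilt:** The tool had tilted about 3° when I gripped the knob the second time. It was nearly upright again by the end.

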